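Slide the loaded stacking frame into its sockets

ROBOT

A 7-joint arm with a two-finger parallel gripper is mounted at the origin on a cart in front of the work surface, level with it; the furniture and walls round the work are solid. World frame = base frame: x ahead of the robot, y to its left, z up, the work surface at z = 0. Lengths are in m, angles in rad, forces in N, time in s.
With the tool pointing down it reaches from about 0.375 to 0.925 m from the base axis. Payload 3.1 kg.
Tool frame: the origin (TCP) lies between the finger pads; the fingertips stand 25 mm ahead of it and the grasp point (between the pads) lies 6 mm ahead of it; x points along the fingers, z is the direction in which the jaws open and shut, and the axes are right-handed (so a half turn about x gives the same grasp; the last joint's range is limited). The gripper opens to 85 mm and grips with 20 to 120 N. Pads are 22 mm wide; open, the fingers measure 114 mm over their backs; the gripper's body (76 mm by 85 mm) begins 54 mm behind the grasp point. The pads swing forward as they close: fully open they stand 13 mm farther back than shut.
Start: joints at [1.167, 0.383, 0.044, 1.598, -0.018, 1.161, -0.05], TCP at [0.196, -0.62, 0.256] pointing down, gripper open.
Joint ranges: [-2.61, 2.61], [-0.41, 2.15], [-1.48, 1.57], [0, 2.5], [-1.57, 4.71], [0.05, 1.97], [-2.85, 2.85]. Speed limits (rad/s): [2.79, 2.79, 3.14, 3.14, 3.14, 3.14, 3.14].

INTERFACE

Orientations are given as a unit quaternion [x, y, z, w].
In Python, from workcell import robot gives the robot as it stands. Calls block until the motion is done:
- robot.goto(position, orientation): joint-space move of the TCP to a pose.
- robot.move_linear(position, frame=None, velocity=0.15, f_stop=None): straight line of the TCP; frame=None keeps the orientation; velocity is the mean speed in m/s. With f_stop (N) it stops when the force on the tool has changed by that much, and returns True; else False.
- robot.set_joints(angles): joint-space move.
- robot.grip(opening, newtons=None): opening from 0.0 (shut) to 1.0 (fully open); newtons is the grip in N (None keeps the last); returns when the fingers have stopped.
- robot.pause(seconds).
- robot.solve_ik(position, orientation): joint angles nearest the present ones, or None.
- robot.state(): the state.
- robot.grab_frame(name): name is "scene" or "top"; returns a dict with "image" (384x512x3 uint8, red, green, blue), "camera_matrix" (3x3 intrinsics, pixels), "position" and "orientation" of the camera in the world. Camera axes: x right, y down, z forward; pixel columns grow to the right and rows downward; lengths in m; the calibration is good to about 2 mm. A picture is of the moment at which its call begins. There is no depth.
A pose or a line that the arm cannot do raises robot.PlanningError and nothing moves.
- robot.sign_off(): hands the job in, once; it reports no verdict.
The state is a dict: "time": time; "q": joint angles; "joint_velocities": joint speeds; "joint_torque": joint torques, N m; "position": TCP position; "eef_rot": TCP orientation; "wrist_force": force on the tool from outside, world axes, zero at the start; "ft_torque": the same for the moment, N m; "opening": opening from 0.0 (shut) to 1.0 (fully open).
Only numpy, scipy, OpenCV 4.12 (cv2) and the standard library are available. Lean on these libraries where they do the work, as an engineer would, in place of code of your own. Each camera call takes 0.05 s, during which the arm holds its last target.

TASK

The green stacking frame, loaded with a tin and a tape measure, was set down crooked on top of the grey frame below and its four feet stand beside their sockets. Without lifting it or tipping its load, first push it back until it stands square against the rear fence, then slide it along the fence to the right until all four feet drop into the sockets, and see that it sits fully home at every corner. Push firmly but do not ram it, and leave the other things on the bench where they are.

Things in the scene. Friction and masses are not known exactly. Their poses are not given: they have to be found in the camera images.
- lower_frame: Grey lower frame, fixed. Origin on the bench top under its centre; x points away from the robot to the fence, y left. Flat tops of its two socket rails are 75 mm up, at x -113..-43 and 17..87, y +-145 mm. Four 26 mm square sockets nominally at x +-65, y +-85 mm, BUT the rails are clamped at an unknown, unreported sideways (y) setting of up to 7 mm either way; they do not move during the work.
- fence (a point): Middle of the near face of the steel fence bar on the lower frame's far side (x +82 mm in the lower frame, 270 mm long along y, 79 to 113 mm above the bench). With both rear collars of the upper frame against it, the feet are at the right depth for the sockets (1 mm short of centred).
- upper_frame: Green loose upper frame, 0.45 to 0.7 kg, axes like the lower frame's, origin under its centre level with its foot ends. Posts at x +-65, y +-85 mm; round black 22 mm feet, last 6 mm tapered; sheet floor 31 mm up. Starts on the rail tops, 15-28 mm nearer the robot and 24-34 mm farther left than nominal, turned up to 0.09 rad. Origin is 75 mm above the bench on the rails, 53 mm fully home (collars on the rails).
- front_rail (a point): Middle of the outer face of the upper frame's near rail, a good place to push: 75 mm towards the robot from its origin, 40 mm up (rail from 26 to 54 mm), free over 130 mm between the collars. The loaded frame slides with about 2 to 5 N; 10 to 15 N is enough against the fence. If it meets the fence at one corner only, push nearer the other end.
- left_rail (a point): The same for its left rail: 95 mm left of its origin, 40 mm up (26 to 54 mm), free over 95 mm between the collars. Pushed right along the fence, the frame stops against the socket walls once the feet have dropped (by 22 mm).
- post_top (a point): Centre of the top of the near left post of the upper frame, 84 mm above its origin; all four post tops are alike, 28 mm across, and good to press down on.
- rear_left_collar (a point): centre of the underside of the far left post's collar on the upper frame (16 mm collar radius: its x in the lower frame is 66 mm when the collar touches the fence)
- rear_right_collar (a point): the same at the far right post
- paste_tin: green tin with a pale lid, 69 mm diameter, 46 mm high, about 0.28 kg, loose on the left half of the upper frame's floor; origin at the centre of its underside
- tape_measure: yellow tape measure, 72x79x36 mm, about 0.2 kg, loose on the right half of the upper frame's floor; origin at its underside
- water_bottle: bystander: clear water bottle, 90 mm diameter, 312 mm high, at the back right; origin at its underside
- weld_magnet: bystander: red and grey triangular magnet, 81x81x15 mm, lying front right; origin at the underside

How it is judged:
On the way:
1. the upper frame, still on top of the rails, stands square against the rear fence (x of each of rear_left_collar, rear_right_collar in the frame of lower_frame above 0.062 m and z of upper_frame in the frame of lower_frame above 0.071 m), for 0.2 s.
At the end, for the whole second after the job is handed in: the upper frame is fully down in all four sockets (origin 53 mm above the lower frame's, within 2.5 mm, level within 0.025 rad, at rest), the tin and the tape measure still stand upright on its floor, and no bystander is more than 40 mm from where it stood (z of upper_frame in the frame of lower_frame between 0.045 and 0.0555 m and angle between the z axis of upper_frame and the z axis of lower_frame, either way round below 0.025 rad and x of upper_frame in the frame of lower_frame between -0.006 and 0.006 m and y of upper_frame in the frame of lower_frame between -0.016 and 0.016 m and linear speed of upper_frame below 0.01 m/s and z of paste_tin in the frame of upper_frame between 0.02 and 0.05 m and horizontal distance between each of paste_tin, tape_measure and upper_frame below 0.09 m and angle between each of paste_tin, tape_measure's own z axis and vertical below 0.3 rad and z of tape_measure in the frame of upper_frame between 0.02 and 0.05 m and distance of each of water_bottle, weld_magnet from where it was at the start of the episode below 0.04 m); the robot touches nothing.
It fails at once if the upper frame is lifted (more than 15 mm above where it stood on the rails) (z of upper_frame in the frame of lower_frame above 0.09 m).
It fails at once if the upper frame is rammed or pressed with more than 70 N (contact force between the fingers and upper_frame above 70 N).
It fails at once if the load is tipped (angle between any of paste_tin, tape_measure's own z axis and vertical above 0.5 rad).
It fails at once if the bottle is knocked over (angle between water_bottle's own z axis and vertical above 0.6 rad).
It also fails if it takes over 72 s, if anything falls off the work surface, if the arm or the gripper's body presses on something with over 40 N, if the wrist force passes 120 N, or if a joint passes its speed limit or range.

## Working session

There is one attempt and no reset: what is moved stays moved. The work goes in short steps, each a Python script; the robot and the scene stay as the last script left them, time stands still between calls to the robot, and variables do not carry over. Pictures are saved under pics/ and viewed, and the job is handed in when it is done.

```bash
ls; mkdir -p pics; python3 - <<'E'
from workcell import robot
import cv2,numpy as np
for n in("scene","top"):
    f=robot.grab_frame(n); cv2.imwrite(f"pics/{n}0.png",f["image"][:,:,::-1])
    print(n,f["camera_matrix"],f["position"],f["orientation"])
s=robot.state();print(s["time"],s["position"],s["eef_rot"],s["wrist_force"])
E
```

```text
pics
scene [[360.77238385   0.         249.37516072]
 [  0.         360.77238385 184.98003557]
 [  0.           0.           1.        ]] [0.01813034 0.79214685 0.59465407] [-0.2638189   0.81625317 -0.4936351   0.14302005]
top [[487.94902061   0.         251.7461281 ]
 [  0.         487.94902061 186.1156102 ]
 [  0.           0.           1.        ]] [0.3902355  0.03427962 1.35266056] [ 0.71442568 -0.6971831   0.03927744 -0.04459766]
0.1 [ 0.19544767 -0.61908919  0.25501659] [ 0.41844521  0.57103696 -0.41753717  0.56963419] [-0.0227312  -0.05312495 -0.44668199]
```

View pics/scene0.png

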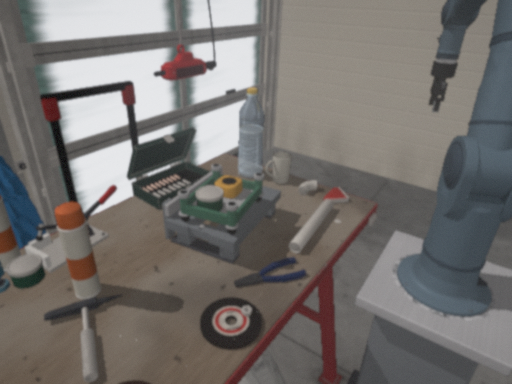

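View pics/top0.png

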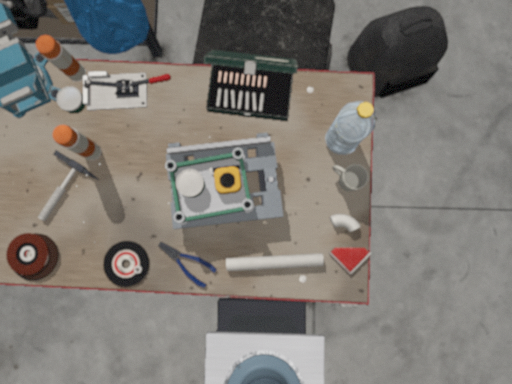

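```bash
python3 - <<'E'
import cv2
a=cv2.imread("pics/top0.png")[120:240,150:300]
cv2.imwrite("pics/topc.png",cv2.resize(a,None,fx=5,fy=5,interpolation=cv2.INTER_CUBIC))
a=cv2.imread("pics/scene0.png")[150:270,150:300]
cv2.imwrite("pics/scenec.png",cv2.resize(a,None,fx=5,fy=5,interpolation=cv2.INTER_CUBIC))
E
```

```text
(no output)
```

View pics/topc.png

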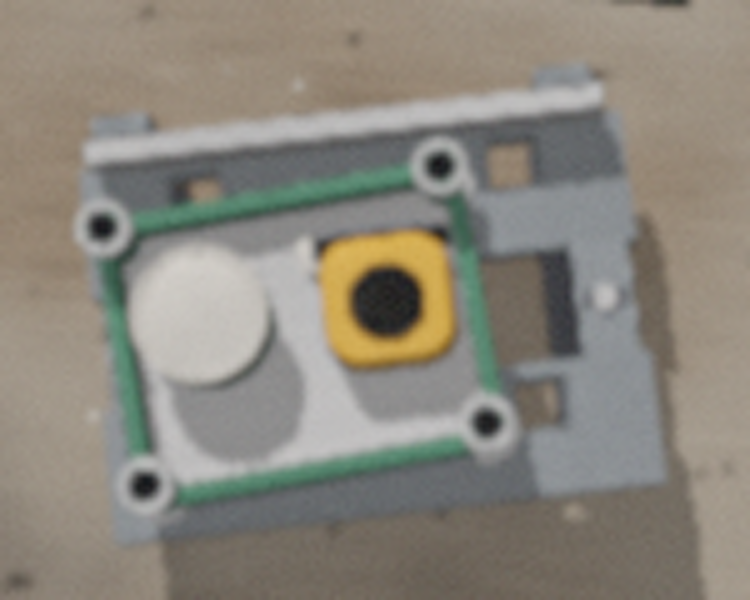

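View pics/scenec.png

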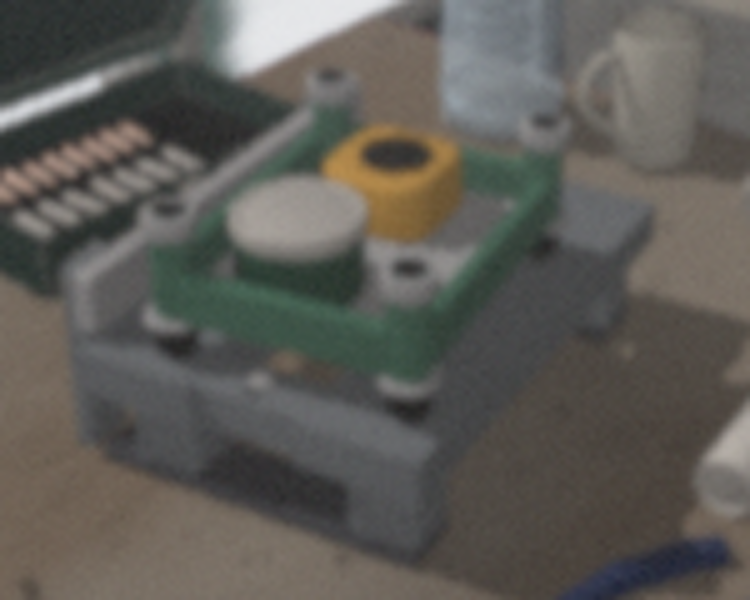

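```bash
cat > h.py <<'E'
import numpy as np
from scipy.spatial.transform import Rotation as R
def ray(f,u,z):
    K=f["camera_matrix"];Rm=R.from_quat(f["orientation"]).as_matrix();p=np.array(f["position"])
    d=Rm@np.linalg.inv(K)@np.array([u[0],u[1],1.]); return p+d*(z-p[2])/d[2]
def proj(f,P):
    K=f["camera_matrix"];Rm=R.from_quat(f["orientation"]).as_matrix();p=np.array(f["position"])
    c=K@(Rm.T@(np.array(P)-p)); return c[:2]/c[2]
def crop(u,ox=150,oy=120,s=5): return ((u[0]+.5)/s-.5+ox,(u[1]+.5)/s-.5+oy)
def fit(local,world):
    l=np.array(local)[:,:2];w=np.array(world)[:,:2];lc,wc=l.mean(0),w.mean(0)
    a,b=l-lc,w-wc; th=np.arctan2((a[:,0]*b[:,1]-a[:,1]*b[:,0]).sum(),(a*b).sum())
    r=np.array([[np.cos(th),-np.sin(th)],[np.sin(th),np.cos(th)]]); t=wc-r@lc
    return t,th,(l@r.T+t-w)*1000
E
python3 - <<'E'
from h import *
from workcell import robot
f=robot.grab_frame("top");fs=robot.grab_frame("scene")
pt=[(102,227),(440,165),(487,422),(145,485)]
W=[ray(f,crop(u),.159) for u in pt]
t,th,e=fit([(.065,.085),(.065,-.085),(-.065,-.085),(-.065,.085)],W);print("upper",t,th,e.round(1))
print(np.round(W,4))
# scene check
ps=[(168,207),(331,80),(543,124),(408,268)]
Ws=[ray(fs,crop(u,150,150),.159) for u in ps]
t2,th2,e=fit([(.065,.085),(.065,-.085),(-.065,-.085),(-.065,.085)],Ws);print("upper(scene)",t2,th2,e.round(1))
for n,u,z in [("fence nearL",(88,163),.113),("fence nearR",(603,107),.113),("fence farL",(88,143),.113),("fence farR",(598,85),.113),("nearL",(118,540),.075),("nearR",(665,480),.075),("sockRR",(510,163),.075),("sockNR",(545,405),.075)]:
    print(n,ray(f,crop(u),z).round(4))
E
```

```text
upper [0.53419174 0.15224354] 0.20722243508187732 [[ 0.  -0.2]
 [-0.2  0.2]
 [ 0.1  0.1]
 [ 0.1 -0.1]]
[[0.5803 0.2489 0.159 ]
 [0.6154 0.0823 0.159 ]
 [0.488  0.0556 0.159 ]
 [0.453  0.2222 0.159 ]]
upper(scene) [0.53686795 0.14857979] 0.19919220861093212 [[-1.3  1.6]
 [ 1.5 -2.5]
 [-0.2 -0.7]
 [ 0.   1.5]]
fence nearL [0.6209 0.266  0.113 ]
fence nearR [0.6566 0.0007 0.113 ]
fence farL [0.6314 0.2664 0.113 ]
fence farR [0.6681 0.0035 0.113 ]
nearL [0.4284 0.2483 0.075 ]
nearR [ 0.4667 -0.0369  0.075 ]
sockRR [0.6333 0.0484 0.075 ]
sockNR [0.5046 0.0269 0.075 ]
```

```bash
cat >> h.py <<'E'
TH=.134; O=np.array([.5585,.1216])
ex=np.array([np.cos(TH),np.sin(TH)]);ey=np.array([-np.sin(TH),np.cos(TH)])
def L(x,y,z): p=O+ex*x+ey*y; return [float(p[0]),float(p[1]),z]
def toL(p): d=np.array(p[:2])-O; return np.array([d@ex,d@ey,p[2]])
def down(j):  # jaw dir 2d
    z=np.array([j[0],j[1],0.]);x=np.array([0,0,-1.]);y=np.cross(z,x)
    return [float(v) for v in R.from_matrix(np.c_[x,y,z]).as_quat()]
E
python3 - <<'E'
from h import *
from workcell import robot
q=robot.state()["position"]
for s in (1,-1):
  for p in (L(-.15,.031,.45),L(-.15,.031,.122),L(-.05,.031,.122)):
    print(s,robot.solve_ik(p,down(s*ey)))
  for p in (L(.0,.18,.3),L(.0,.1,.11),):
    print('side',s,robot.solve_ik(p,down(s*ex)))
f=robot.grab_frame("top");print(ray(f,(337,150),0.0),ray(f,(366,109),.31))
try:
    robot.move_linear([q[0],q[1],.5],velocity=.25)
except robot.PlanningError as e: print(e)
print(robot.state()["position"],robot.state()["time"])
E
```

```text
1 [ 0.68873615 -0.2123303  -0.91521272  1.7726689  -0.16825593  1.50059919
  1.50124053]
1 [ 0.46915927  0.274892   -0.94452326  2.18967787  0.30786652  0.81215585
  1.03235567]
1 [ 0.50726716  0.5508382  -1.04270424  1.96658028  0.58368244  0.96203356
  0.88048209]
side 1 [ 0.33864163  0.6169122  -1.29435193  1.59931178  0.60153735  1.38870064
 -0.88708615]
side 1 [ 0.31686753  0.6740212  -0.99578899  1.82367229  0.66238678  1.01912457
 -0.81554021]
-1 [ 0.95801303 -0.2971858  -1.08216109  1.76843485 -0.26190933  1.51780941
 -1.52793793]
-1 [ 0.40373314  0.25316578 -0.87072143  2.19178651  0.26950465  0.80301854
 -2.07732692]
-1 [ 0.30672848  0.4337203  -0.77700522  1.97397672  0.38987472  0.88713397
 -2.11255598]
side -1 [ 0.3163372   0.58091383 -1.24078015  1.600066    0.5587505   1.36716392
  2.28425693]
side -1 [ 0.45690425  0.85939929 -1.24959877  1.81859749  0.89662659  1.16803317
  2.17696454]
[ 6.59483771e-01 -1.90796970e-01 -2.22044605e-16] [ 0.69053324 -0.20227022  0.31      ]
[ 0.19544609 -0.618857    0.49810696] 1.375
```

```bash
python3 - <<'E'
from h import *
from workcell import robot
import cv2
robot.goto(L(-.15,.031,.40),down(ey))
robot.grip(0.9)
robot.move_linear(L(-.15,.031,.122),velocity=.2)
s=robot.state();print(s["time"],toL(s["position"]),s["wrist_force"],s["opening"])
for n in("scene","top"):
    f=robot.grab_frame(n); cv2.imwrite(f"pics/{n}1.png",f["image"][:,:,::-1])
a=cv2.imread("pics/scene1.png")[100:270,130:330];b=cv2.imread("pics/top1.png")[100:270,130:330]
cv2.imwrite("pics/c1.png",np.hstack([cv2.resize(x,(400,340),interpolation=2) for x in (a,b)]))
E
```

```text
5.95 [-0.14917374  0.03118152  0.12279963] [-0.12939422 -0.10723655  1.08808258] 0.9002158008558503
```

View pics/c1.png

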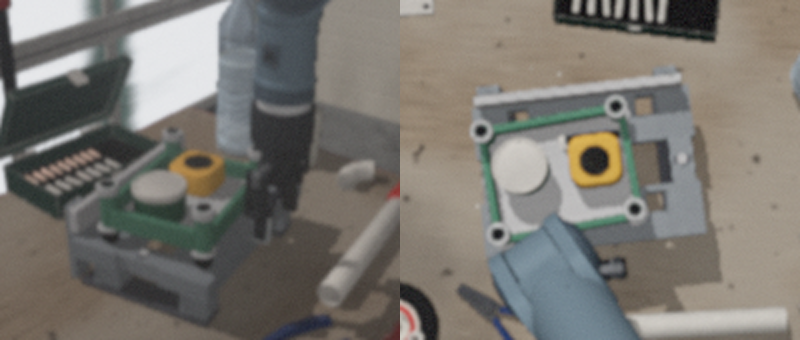

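```bash
python3 - <<'E'
from h import *
from workcell import robot
import cv2
def rep(r):
    s=robot.state();w=np.array(s["wrist_force"]);print(r,s["time"],toL(s["position"]).round(4),"F",(w[:2]@ex).round(1),(w[:2]@ey).round(1),w[2].round(1),np.round(s["ft_torque"],2))
rep(robot.move_linear(L(-.122,.031,.122),velocity=.05,f_stop=6))
rep(robot.move_linear(L(-.065,.032,.122),velocity=.025,f_stop=13)); 
robot.pause(.3);rep(0)
for n in("scene","top"):
    f=robot.grab_frame(n); cv2.imwrite(f"pics/{n}2.png",f["image"][:,:,::-1])
a=cv2.imread("pics/scene2.png")[100:270,130:330];b=cv2.imread("pics/top2.png")[100:270,130:330]
cv2.imwrite("pics/c2.png",np.hstack([cv2.resize(x,(400,340),interpolation=2) for x in (a,b)]))
E
```

```text
False 6.7583 [-0.1222  0.0311  0.1218] F -0.6 -0.3 0.1 [ 0.01 -0.04 -0.03]
True 8.225 [-0.086   0.0319  0.121 ] F 0.2 0.8 -0.0 [-0.    0.03 -0.01]
0 8.525 [-0.0889  0.0317  0.1196] F 0.2 0.3 0.1 [ 0.   -0.02  0.06]
```

View pics/c2.png

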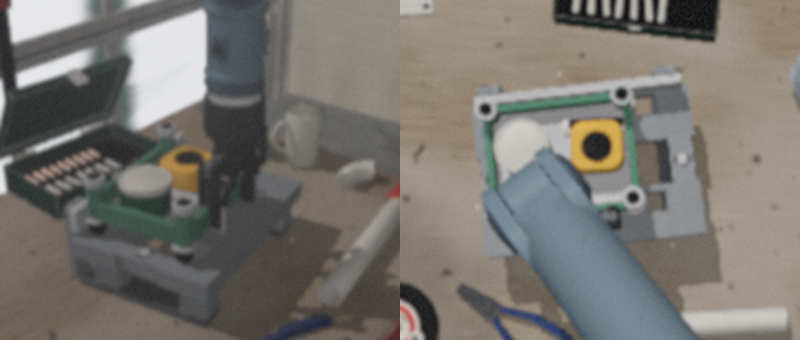

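```bash
python3 - <<'E'
from h import *
from workcell import robot
import cv2
def rep(r):
    s=robot.state();w=np.array(s["wrist_force"]);print(r,s["time"],toL(s["position"]).round(4),"F",(w[:2]@ex).round(1),(w[:2]@ey).round(1),w[2].round(1),np.round(s["ft_torque"],2))
rep(robot.move_linear(L(-.06,.032,.121),velocity=.03,f_stop=18)); 
rep(robot.move_linear(L(-.078,.032,.121),velocity=.03,f_stop=25)); 
robot.pause(.3);rep(0)
f=robot.grab_frame("top"); cv2.imwrite("pics/top3.png",f["image"][:,:,::-1])
a=cv2.imread("pics/top3.png")[120:240,150:300]
cv2.imwrite("pics/c3.png",cv2.resize(a,None,fx=5,fy=5,interpolation=cv2.INTER_CUBIC))
E
```

```text
True 9.1167 [-0.086   0.0319  0.1186] F -0.3 -0.2 0.9 [-0.02 -0.07 -0.08]
False 9.575 [-0.0856  0.0317  0.1186] F -12.6 -1.0 5.1 [-0.13  2.29  0.05]
0 9.875 [-0.0856  0.0317  0.1186] F -12.0 -0.6 5.0 [-0.11  2.22  0.05]
```

View pics/c3.png

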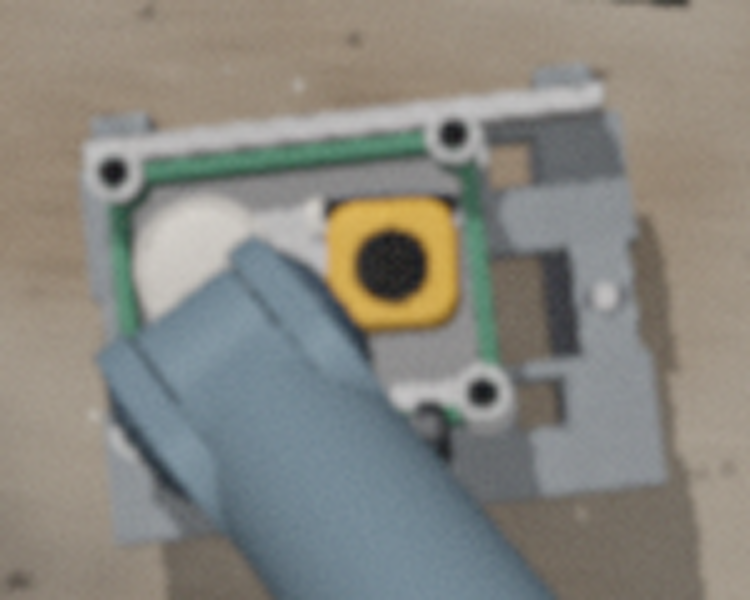

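```bash
python3 - <<'E'
from h import *
from workcell import robot
f=robot.grab_frame("top")
W=[ray(f,crop(u),.159) for u in [(114,172),(454,134),(483,392)]]
t,th,e=fit([(.065,.085),(.065,-.085),(-.065,-.085)],W)
print("upper",toL([*t,0]),th-TH,e.round(1))
print([toL(w).round(4) for w in W])
s=robot.state();print(s["time"])
E
```

```text
upper [0.00081173 0.02961392 0.        ] 0.0036094507550082366 [[-0.  -0. ]
 [ 0.1  0. ]
 [-0.1  0. ]]
[array([0.0655, 0.1149, 0.159 ]), array([ 0.066 , -0.0552,  0.159 ]), array([-0.0638, -0.0556,  0.159 ])]
9.975
```

```bash
sed -i 's/^TH=.134/TH=.1365/' h.py; cat >> h.py <<'E'
def rep(r):
    from workcell import robot
    s=robot.state();w=np.array(s["wrist_force"]);print(r,round(s["time"],2),toL(s["position"]).round(4),"F",(w[:2]@ex).round(1),(w[:2]@ey).round(1),w[2].round(1),np.round(s["ft_torque"],2))
E
python3 - <<'E'
from h import *
from workcell import robot
import cv2
robot.move_linear(L(-.14,.032,.121),velocity=.1)
robot.move_linear(L(-.14,.032,.28),velocity=.2)
robot.goto(L(0.002,.19,.26),down(ex)); rep(0)
robot.grip(.55)
robot.move_linear(L(0.002,.19,.117),velocity=.15); rep(1)
for n in("scene","top"):
    f=robot.grab_frame(n); cv2.imwrite(f"pics/{n}4.png",f["image"][:,:,::-1])
a=cv2.imread("pics/scene4.png")[100:270,130:330];b=cv2.imread("pics/top4.png")[100:270,130:330]
cv2.imwrite("pics/c4.png",np.hstack([cv2.resize(x,(400,340),interpolation=2) for x in (a,b)]))
E
```

```text
0 13.45 [0.0018 0.1895 0.2595] F -0.4 -0.1 -0.5 [ 0.05 -0.02 -0.01]
1 14.95 [0.0028 0.1906 0.1182] F -0.4 -0.2 0.1 [0.04 0.01 0.04]
```

View pics/c4.png

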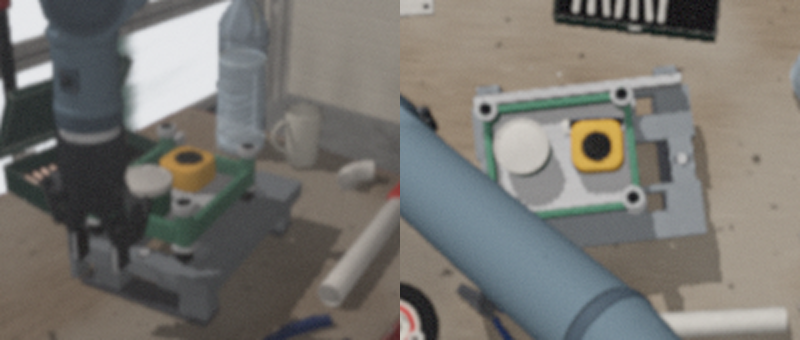

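```bash
python3 - <<'E'
from h import *
from workcell import robot
import cv2
rep(robot.move_linear(L(.002,.142,.117),velocity=.08,f_stop=8))
rep(robot.move_linear(L(.006,.085,.117),velocity=.025,f_stop=14))
robot.pause(.2);rep(0)
for n in("scene","top"):
    f=robot.grab_frame(n); cv2.imwrite(f"pics/{n}5.png",f["image"][:,:,::-1])
a=cv2.imread("pics/scene5.png")[100:270,130:330];b=cv2.imread("pics/top5.png")[100:270,130:330]
cv2.imwrite("pics/c5.png",np.hstack([cv2.resize(x,(400,340),interpolation=2) for x in (a,b)]))
E
```

```text
False 15.8 [0.002  0.1419 0.1171] F 0.2 -0.3 -0.4 [0.02 0.02 0.01]
True 17.41 [0.004  0.104  0.1165] F 0.0 0.7 0.1 [ 0.15 -0.04  0.04]
0 17.61 [0.0033 0.1041 0.116 ] F 0.3 -0.6 0.5 [ 0.01 -0.01 -0.02]
```

View pics/c5.png

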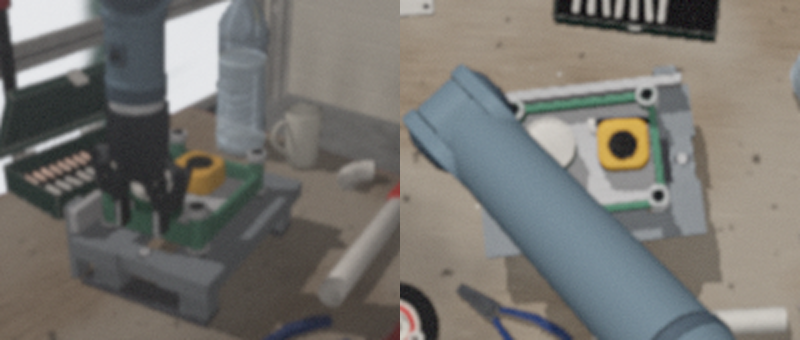

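```bash
python3 - <<'E'
from h import *
from workcell import robot
import cv2
robot.move_linear(L(.003,.16,.117),velocity=.1)
robot.move_linear(L(.003,.19,.28),velocity=.2)
robot.move_linear(L(-.10,.24,.30),velocity=.2);rep(0)
for n in("scene","top"):
    f=robot.grab_frame(n); cv2.imwrite(f"pics/{n}6.png",f["image"][:,:,::-1])
a=cv2.imread("pics/scene6.png")[150:270,150:300];b=cv2.imread("pics/top6.png")[120:240,150:300]
for n,x in(("s",a),("t",b)): cv2.imwrite(f"pics/c6{n}.png",cv2.resize(x,None,fx=5,fy=5,interpolation=2))
E
```

```text
0 20.12 [-0.0989  0.2386  0.2995] F -0.1 0.0 0.3 [-0.04 -0.02 -0.03]
```

View pics/c6s.png

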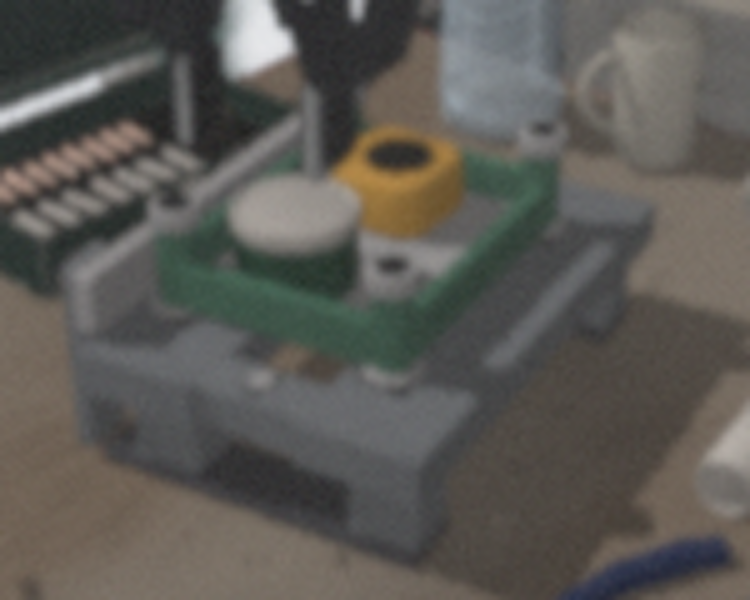

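View pics/c6t.png

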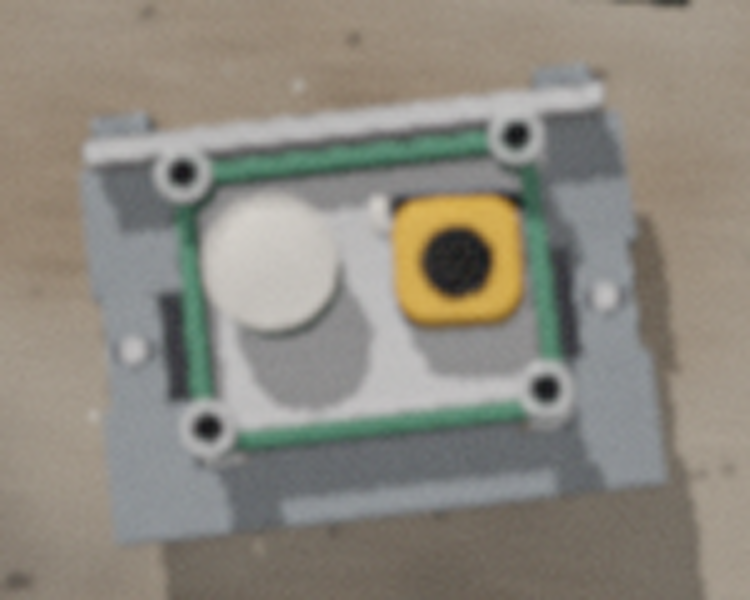

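```bash
cat > tri.py <<'E'
from h import *
import cv2
def tri(f,fs,pt,ps):
    def P(f):
        Rm=R.from_quat(f["orientation"]).as_matrix();return f["camera_matrix"]@np.c_[Rm.T,-Rm.T@np.array(f["position"])]
    X=cv2.triangulatePoints(P(f),P(fs),np.array(pt,float).T,np.array(ps,float).T);return (X[:3]/X[3]).T
E
python3 - <<'E'
from tri import *
from workcell import robot
f=robot.grab_frame("top");fs=robot.grab_frame("scene")
n=["RL","RR","NR","NL"]
pt0=[(102,227),(440,165),(487,422),(145,485)]
pt=[(182,173),(515,135),(545,388),(207,428)]
ps0=[(168,207),(331,80),(543,124),(408,268)];ps=[(172,200),None,(543,131),(393,265)]
X0=tri(f,fs,[crop(u) for u in pt0],[crop(u,150,150) for u in ps0]);print("before",X0.round(4))
i=[0,2,3]
X=tri(f,fs,[crop(pt[k]) for k in i],[crop(ps[k],150,150) for k in i]);print("after",X.round(4))
W=[ray(f,crop(u),.137) for u in pt]
t,th,e=fit([(.065,.085),(.065,-.085),(-.065,-.085),(-.065,.085)],W);print(toL([*t,0]),th-TH,e)
E
```

```text
before [[0.5797 0.2482 0.1631]
 [0.6151 0.0821 0.1599]
 [0.488  0.0557 0.1606]
 [0.4529 0.2217 0.1622]]
after [[0.612  0.2133 0.1407]
 [0.5071 0.0273 0.1393]
 [0.483  0.1953 0.1404]]
[ 0.00117819 -0.00116069  0.        ] 0.0035641717155428243 [[-0.07787765  0.23760132]
 [ 0.12925978 -0.06396867]
 [-0.24186964 -0.03978772]
 [ 0.19048752 -0.13384493]]
```

```bash
python3 - <<'E'
from h import *
from workcell import robot
robot.grip(0.0)
a=.0036
for n,x,y in (("NL",-.065,.085),("RL",.065,.085),("RR",.065,-.085),("NR",-.065,-.085)):
    x,y=x-a*y+.001,y+a*x-.001
    robot.move_linear(L(x,y,.22),velocity=.2)
    robot.move_linear(L(x,y,.178),velocity=.1); robot.pause(.15)
    r=robot.move_linear(L(x,y,.150),velocity=.02,f_stop=16); print(n);rep(r)
    robot.move_linear(L(x,y,.22),velocity=.15)
E
```

```text
NL
True 23.45 [-0.0643  0.0838  0.1622] F -0.7 -0.2 4.9 [-0.17  0.16 -0.04]
RL
True 26.4 [0.0657 0.0843 0.1623] F 0.3 -0.3 4.9 [-0.15  0.11  0.02]
RR
True 29.54 [ 0.0663 -0.0857  0.1622] F -1.3 -1.3 3.5 [-0.05  0.14 -0.01]
NR
True 32.47 [-0.0637 -0.0862  0.1621] F -1.4 -0.1 4.5 [0.01 0.2  0.  ]
```

```bash
python3 - <<'E'
from h import *
from workcell import robot
import cv2
robot.move_linear(L(-.12,-.06,.36),velocity=.2);robot.pause(.5);rep(0)
for n in("scene","top"):
    f=robot.grab_frame(n); cv2.imwrite(f"pics/{n}7.png",f["image"][:,:,::-1])
cv2.imwrite("pics/c7.png",np.hstack([cv2.resize(cv2.imread(f"pics/{n}7.png"),(400,300)) for n in("scene","top")]))
E
```

```text
0 34.42 [-0.12   -0.06    0.3598] F -0.6 0.8 -0.1 [-0.02  0.01  0.  ]
```

View pics/c7.png

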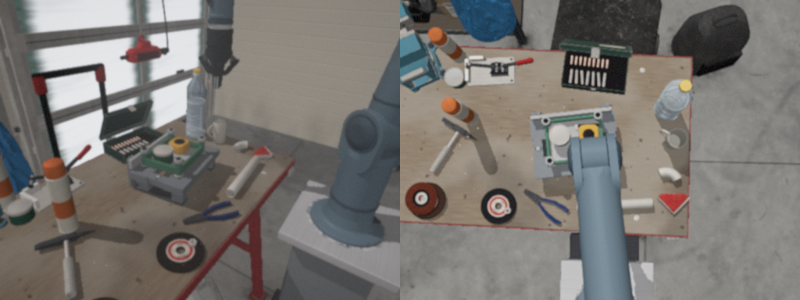

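The frame is seated and level, the tin and tape are upright, the bottle (673,100) and magnet (675,205) are unmoved, and the arm is clear.

```bash
python3 -c "
from workcell import robot
robot.sign_off(); print(robot.state()['time'])"
```

```text
the job is handed in; nothing more can be done
the job is handed in; nothing more can be done
```

The green frame is fully down in all four sockets, and I handed the job in at about 34 s of the 72 s allowed. No verdict was reported.

- **Push to the fence:** I pushed the near rail with both open fingers until the frame stood square. It held there at about 12 N, and the camera put both rear collars at about 66 mm, square to within about 0.004 rad.
- **Slide to the right:** I pushed the left rail along the fence until the feet dropped and the frame stopped against the socket walls. The push was set to stop at 14 N.
- **Seating check:** I pressed each post top, with each press set to stop at 16 N. All four touched at the same height to within 0.2 mm, about 137 mm, which is the height for fully home. The camera put the frame's x and y within about 1.2 mm of nominal.
- **Camera disagreement:** Using both cameras together, the post heights came out at 139–141 mm, a few millimetres above the touch heights. The same method also read high before the move, so I trusted the touch measurement.
- **Load and bystanders:** In the last pictures the tin and tape measure stand upright, and the bottle and magnet look unmoved. I judged those by eye and did not measure them. The arm was clear of everything.

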